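# Hook a stuck setting rod out of its slot

### The job

A setting rod is stuck deep in the narrow slot of the metal nest block. Take the hooked pick from its wooden stand, reach over the rod, drop the hook behind it and drag it out until it lies wholly on the block's front tray, clear of the slot; never force the pick against the block or the rod, and never touch the rod with the gripper. Then lay the pick back in its stand as it was, and leave the things lying around alone.

Things in the scene. Friction and masses are not known exactly. Their poses are not given: they have to be found in the camera images.
- nest: Fixed metal block, 70 (x) x 206 (y) x 54 (z) mm, origin on the table, z up. A straight slot 15 mm wide (x -7.5 to +7.5 mm) runs along y, open on top and at its mouth at y = +50 mm; walls reach z = 54 mm, floor z = 8 mm. Pressing the pick on the block, its buffer or the rod with more than 10 N is damage.
- slot_end (a point): Closed end of the slot, at x 0, y -50 mm, z 8 mm of the block: middle of the foot of a rubber-faced sprung buffer plate that fills the slot's width from z = 9 to 51 mm. It yields towards -y, starting at about 2 N, about 8 N at its full 5 mm travel; then it is rigid.
- plunger_spot (a point): Point on the slot's +x wall (x +7.5, y 0, z 14 mm of the block) where a small sprung brass plunger nips the rod against the -x wall: moving the rod takes roughly 2 to 6 N at steady pull until its rear end has passed. Alone it stands out up to 4 mm into the slot.
- tray (a point): Middle of the tray floor (x 0, y +88, z 8 mm of the block). The flat tray, level with the slot floor, runs from the slot's mouth at y = +50 to +126 mm of the block, x within +-26 mm; its low rim and end lip reach z = 16 mm.
- rod: Steel setting rod with a black sleeve, 12 x 50 x 12 mm, about 0.06 kg. Origin at the centre of its underside, long axis y. It starts flat on the slot floor, lengthwise, with a gap of 13 to 18 mm between its rear end and the buffer. It behaves like a square bar and does not roll.
- pick: Telescopic hooked pick, 0.14 kg, lying level in the stand, hook down. Origin at the middle of the blue handle (14 wide in x, 100 long in y, 18 high in z, mm), to be gripped firmly (about 40 N) across x at its middle. A 9 mm collar runs on to y = -70 mm, then a 5 mm round wire along -y on the handle's axis, bent straight down at its end to 37 mm below the axis.
- pick_collar (a point): Front of the pick's collar, at y -70 mm on its axis, where the wire comes out. How far it is drawn out is NOT measured: the down-bent hook's axis lies 155 to 225 mm from the pick's origin in -y, so it has to be felt (or seen). Shifting it in the handle takes about 40 N, so in careful use its length stays.
- stand: Fixed wooden stand, 64 x 110 x 67 mm, origin on the table under its centre. Two forked posts at y = -40 and +40 mm (10 mm thick) carry the handle: fork floors z = 44 mm, cheeks 19 mm apart, flared to the top at z = 67 mm. The pick lies along the stand's y, hook to -y, its origin at z = 53 mm, within 5 mm of y = 0. Grip it from above between the posts.
- loupe: Black loupe, 33 mm diameter, 32 mm high, a bystander. Origin at the centre of its underside.
- ring_gauge: Steel ring gauge, 50 mm diameter, 16 mm high, a bystander. Origin at the centre of its underside.
- bush: Flanged bronze bush, 34 mm diameter, 29 mm high, a bystander. Origin at the centre of its underside.
Things that resemble listed ones, but are neither listed nor needed, are in the scene too. There is more than one size of the stand; the job needs the smaller.

How it is judged:
On the way, in this order (a step that is already met when the one before it is completed fails the run):
1. the pick bears on the rod while the rod is still in the slot (contact force between pick and rod above 0.5 N and y of rod in the frame of nest below 0.04 m), for 0.1 s.
2. the rod is wholly out of the slot, flat on the tray (y of rod in the frame of nest between 0.076 and 0.105 m and x of rod in the frame of nest between -0.025 and 0.025 m and z of rod in the frame of nest between 0.004 and 0.013 m), for 0.2 s.
At the end, for the whole second after the job is handed in: Rod flat and at rest on the tray, centre 76 to 105 mm from the block's origin in its +y, within 25 mm of the slot's centre line, underside within 5 mm of the tray. Pick at rest in the stand: origin within 6 mm across, 20 mm along, 49 to 57 mm up, level and parallel within 0.12 rad (all of step 2 and linear speed of each of rod, pick below 0.02 m/s and x of pick in the frame of stand between -0.006 and 0.006 m and y of pick in the frame of stand between -0.02 and 0.02 m and z of pick in the frame of stand between 0.049 and 0.057 m and angle between the y axis of pick and the y axis of stand, either way round below 0.12 rad and angle between pick's own z axis and vertical below 0.12 rad); the robot touches nothing.
It fails at once if the pick is pressed against the nest block (buffer included) with more than 10 N (contact force between pick and nest above 10 N).
It fails at once if the pick is pressed against the rod with more than 10 N (contact force between pick and rod above 10 N).
It fails at once if the robot touches the rod (contact force between any of the fingers, the arm and rod above 0.5 N).
It fails at once if the loupe, the ring gauge or the bronze bush is moved more than 15 mm (distance of any of loupe, ring_gauge, bush from where it was at the start of the episode above 0.015 m).
It also fails if it takes over 59 s, if anything falls off the work surface, if the arm or the gripper's body presses on something with over 40 N, if the wrist force passes 120 N, or if a joint passes its speed limit or range.

### The arm

A 7-joint arm with a two-finger parallel gripper is mounted at the origin on a cart in front of the work surface, level with it; the furniture and walls round the work are solid. World frame = base frame: x ahead of the robot, y to its left, z up, the work surface at z = 0. Lengths are in m, angles in rad, forces in N, time in s.
With the tool pointing down it reaches from about 0.425 to 0.95 m from the base axis. Payload 16.7 kg.
Tool frame: the origin (TCP) lies midway between the tips of the shut fingers; the grasp point (between the pads) lies 19 mm behind it; z points along the fingers, x is the direction in which the jaws open and shut, and the axes are right-handed (so a half turn about z gives the same grasp; the last joint's range is limited). The gripper opens to 94 mm and grips with 3 to 60 N. Pads are 16 mm wide; open, the fingers measure 119 mm over their backs; the gripper's body (75 mm by 177 mm) begins 78 mm behind the grasp point.
Start: joints at [0.972, 0.426, 0.074, 1.606, -0.034, 1.111, -0.067], TCP at [0.293, -0.608, 0.205] pointing down, gripper open.
Joint ranges: [-2.85, 2.85], [-0.5, 2.14], [-1.23, 1.37], [0.21, 2.46], [-1.02, 4.16], [0.16, 2.05], [-2.73, 2.73]. Speed limits (rad/s): [1.89, 1.89, 2.39, 2.39, 3.01, 3.01, 3.01].

### API

Orientations are given as a rotation vector (axis times angle).
In Python, from cell import bot, vision, job_done gives the robot as it stands. The module is installed in compiled form; this text tells all that it offers.
- The arm moves only by the tool jog_arm, never from a script. Its argument "increments" is a list of rows, each an object with "angular": the turn, a rotation vector about the tool's x, y, z in units of 5 degrees (1.0 is 5 degrees), a list of three; "xyz": the shift along the tool's x, y, z in m, a list of three; "hand": the finger opening in m, from 0 to 0.094. A call has 1 to 20 rows; each row is the pose to reach, as a shift and turn from the pose measured when the call began, along the tool's axes at that moment; what a row does not reach only later rows make up. A row lasts 1/10 s, in which the tool goes at most 50 mm and 8.59 degrees, less where a joint would pass 70% of its speed; a pose out of reach is approached as far as the arm can. A call with a gripper value outside its range is refused whole. The fingers move at their own pace and stop on an object; "grip_force" is the grip in N (left out, the last holds). Time passes only in rows, so rows that repeat a pose let the fingers close. It gives the time, the measured TCP pose, the force and the opening at its end, in the units of the state.
- bot.get_obs(): the state, without advancing time (a new reading comes with each control period).
- vision.capture(name): name is "scene" or "top" or "wrist"; returns the picture (420x560x3 uint8, red, green, blue); there is no depth.
- vision.camera_model(name): a dict with "K" (3x3 intrinsics, pixels), "R" (3x3) and "t" (3): a world point X has camera coordinates R X + t; the wrist camera has in their place "T_tool_cam" (4x4, takes a point from camera to tool coordinates, whose origin is the TCP and whose axes are the tool frame's). Camera axes: x right, y down, z forward; pixel columns grow to the right and rows downward; lengths in m; the calibration is good to about 2 mm. A picture is of the moment at which its call begins: read the wrist's pose just before it. camera_model takes no time and is no camera call.
- job_done(): hands the job in, once; it reports no verdict.
The state is a dict: "t": time; "joints": joint angles; "joint_vel": joint speeds; "joint_torque": joint torques, N m; "tcp_pos": TCP position; "tool_rot": TCP orientation; "contact_force": force on the tool from outside, world axes, zero at the start; "moment": the same for the moment, N m; "gripper_width": finger opening in m.
Only numpy, scipy, OpenCV 4.12 (cv2) and the standard library are available. Lean on these libraries where they do the work, as an engineer would, in place of code of your own. Each camera call takes 0.05 s, during which the arm holds its last target.

## Working session

There is one attempt and no reset: what is moved stays moved. The work goes in short steps, Python scripts to look and compute and a tool call to move; the robot and the scene stay as the last step left them, time stands still between calls to the robot, and variables do not carry over. Pictures are saved under pics/ and viewed, and the job is handed in when it is done.

Besides the shell and the picture viewer there is one more tool, called after "Request:" as name(argument=value, ...) on one line, values as JSON. jog_arm: Moves the arm, as the interface text tells. Its arguments: {"type":"object","properties":{"increments":{"type":"array","items":{"type":"object","properties":{"angular":{"type":"array","items":{"type":"number"}},"xyz":{"type":"array","items":{"type":"number"}},"hand":{"type":"number"}}}},"grip_force":{"type":"number"}},"required":["increments"]}

```bash
mkdir -p pics; ls; python3 - <<'E'
from cell import bot, vision
import cv2
print(bot.get_obs())
for n in ["scene","top"]:
    cv2.imwrite(f"pics/{n}0.png",vision.capture(n)[:,:,::-1]); print(n,vision.camera_model(n))
print(vision.camera_model("wrist"))
E
```

```text
pics
{'t': 0.0, 'joints': array([ 0.97149793,  0.42670436,  0.07383591,  1.60655898, -0.03412045,
        1.11078935, -0.06711679]), 'joint_vel': array([-6.80542373e-04,  2.61847002e-05, -3.94861718e-04, -1.16918314e-03,
        1.33632882e-03,  8.98194904e-04,  7.44568852e-04]), 'joint_torque': array([-1.27214600e-03, -9.35825157e+01,  3.66485730e+00, -4.54196763e+01,
       -4.92948317e-02,  2.02248443e-02,  9.84644839e-05]), 'tcp_pos': array([ 0.29329127, -0.60749866,  0.20481479]), 'tool_rot': array([-2.66036593e+00,  1.66984365e+00,  1.64770993e-03]), 'contact_force': array([-0.51182903,  0.27473587,  0.22784149]), 'moment': array([ 0.04075702,  0.00196331, -0.00452434]), 'gripper_width': 0.09419947772364212}
scene {'K': array([[382.81143879,   0.        , 283.93914247],
       [  0.        , 382.81143879, 212.21633834],
       [  0.        ,   0.        ,   1.        ]]), 'R': array([[ 0.61702871, -0.78662908, -0.0221419 ],
       [-0.47934402, -0.35338337, -0.80333648],
       [ 0.62410326,  0.50629526, -0.59511363]]), 't': array([-0.39834441,  0.29058736,  0.67425524])}
top {
[... 180 characters left out ...]
5434, -0.99930639,  0.02265554],
       [-0.99737082, -0.03098229, -0.06550992],
       [ 0.06616641, -0.02065987, -0.9975947 ]]), 't': array([-0.11575207,  0.53479934,  1.17705796])}
{'K': array([[377.39395069,   0.        , 274.37362719],
       [  0.        , 377.39395069, 209.81435209],
       [  0.        ,   0.        ,   1.        ]]), 'T_tool_cam': array([[ 9.99999613e-01,  7.62507352e-04,  4.39090356e-04,
        -1.73688408e-05],
       [-8.53700319e-04,  9.61647598e-01,  2.74286655e-01,
        -7.92433680e-02],
       [-2.13104595e-04, -2.74286924e-01,  9.61647876e-01,
        -1.79457929e-01],
       [ 0.00000000e+00,  0.00000000e+00,  0.00000000e+00,
         1.00000000e+00]])}
```

View pics/scene0.png

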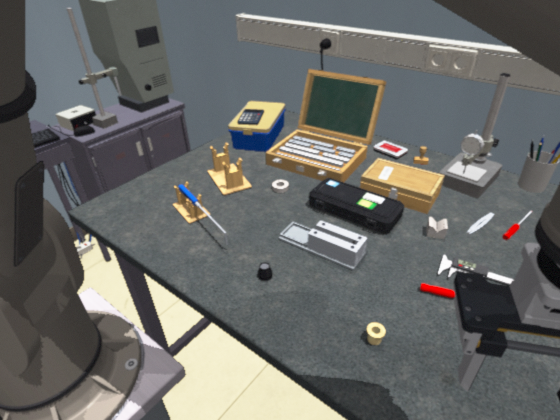

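View pics/top0.png

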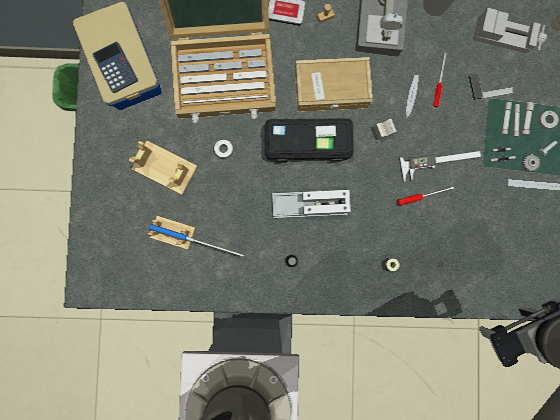

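Top view: the pick with its blue handle lies in the smaller stand at about (172,232). The larger, empty stand at (162,166) is the lookalike. The nest is at (311,203) with its tray to the left, and the bystanders are at (223,149), (292,261) and (392,265). The red screwdrivers at (410,200) and (437,95) could also be taken for the pick. I'll check a close crop.

```bash
python3 - <<'E'
import cv2
im=cv2.imread("pics/top0.png")
a=cv2.resize(im[205:270,135:260],None,fx=6,fy=6,interpolation=cv2.INTER_CUBIC)
cv2.imwrite("pics/cropstand.png",a)
a=cv2.resize(im[180:225,262:362],None,fx=8,fy=8,interpolation=cv2.INTER_CUBIC)
cv2.imwrite("pics/cropnest.png",a)
E
```

```text
(no output)
```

View pics/cropstand.png

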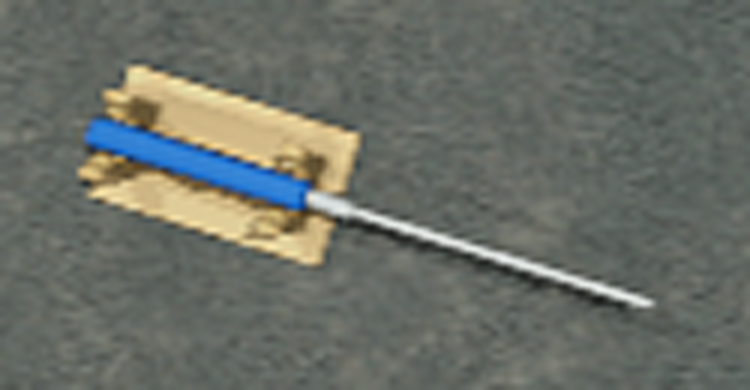

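View pics/cropnest.png

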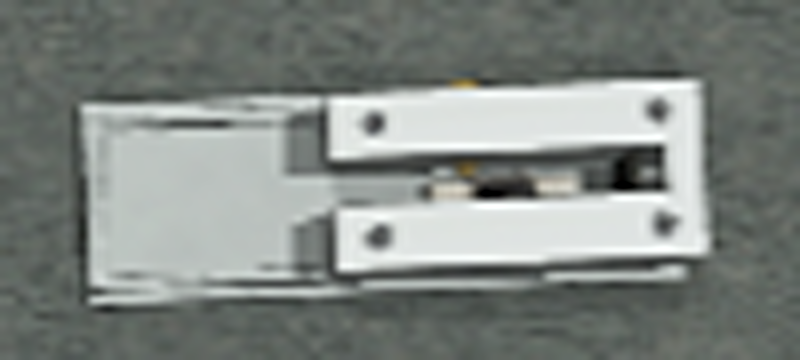

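```bash
cat > h.py <<'E'
import numpy as np, cv2
from scipy.spatial.transform import Rotation as Rn
from cell import bot, vision
def cam(name,obs=None):
    m=vision.camera_model(name)
    if name!="wrist": return m["K"],m["R"],m["t"]
    o=obs or bot.get_obs()
    T=np.eye(4);T[:3,:3]=Rn.from_rotvec(o["tool_rot"]).as_matrix();T[:3,3]=o["tcp_pos"]
    C=np.linalg.inv(T@m["T_tool_cam"]); return m["K"],C[:3,:3],C[:3,3]
def ray(c,uv,z):
    K,R,t=c; d=R.T@np.linalg.solve(K,[uv[0],uv[1],1.]); o=-R.T@t
    return o+d*(z-o[2])/d[2]
def proj(c,X):
    K,R,t=c; p=K@(R@np.asarray(X,float)+t); return p[:2]/p[2]
E
python3 - <<'E'
from h import *
c=cam("top")
P=lambda x,y,ox,oy,f:(x/f+ox,y/f+oy)
A=ray(c,P(95,133,135,205,6),.06);B=ray(c,P(310,192,135,205,6),.06);T=ray(c,P(648,302,135,205,6),.053)
print(A,B,T,(A+B)/2)
d=B-A;print(np.degrees(np.arctan2(d[1],d[0])),np.linalg.norm(d),np.linalg.norm(T-(A+B)/2))
d=T-A;print(np.degrees(np.arctan2(d[1],d[0])))
# block top corners z=.054 
for q in [(330,100),(703,80),(710,250),(338,272)]: print(ray(c,P(*q,262,180,8),.054))
for q in [(80,105),(90,300)]: print('tray',ray(c,P(*q,262,180,8),.016))
for q in [(432,188),(580,185)]: print('rod',ray(c,P(*q,262,180,8),.02))
print(Rn.from_rotvec(bot.get_obs()["tool_rot"]).as_matrix())
E
```

```text
[0.48380468 0.24001698 0.06      ] [0.46094065 0.14571621 0.06      ] [ 0.41722678 -0.00250567  0.053     ] [0.47237267 0.19286659 0.06      ]
-103.628849117849 0.09703297333718912 0.20312653675246264
-105.35080675928708
[ 0.58828529 -0.15673653  0.054     ]
[ 0.59898285 -0.28112786  0.054     ]
[ 0.54221593 -0.2845556   0.054     ]
[ 0.53105668 -0.16089518  0.054     ]
tray [ 0.58805545 -0.07363085  0.016     ]
tray [ 0.52121388 -0.07911592  0.016     ]
rod [ 0.56295286 -0.19486738  0.02      ]
rod [ 0.56558187 -0.24561289  0.02      ]
[[ 4.34702736e-01 -9.00573819e-01 -5.72420758e-04]
 [-9.00573323e-01 -4.34703101e-01  9.50717948e-04]
 [-1.10502477e-03  1.02227170e-04 -9.99999384e-01]]
```

```bash
cat >> h.py <<'E'
def go(pos,yawdeg,o=None):
    """tool-frame xyz and angular units to reach world pos with tool down, tool x at yaw"""
    o=o or bot.get_obs(); R=Rn.from_rotvec(o["tool_rot"])
    a=np.radians(yawdeg); x=np.array([np.cos(a),np.sin(a),0]); z=np.array([0,0,-1.]); y=np.cross(z,x)
    G=Rn.from_matrix(np.array([x,y,z]).T)
    w=(R.inv()*G).as_rotvec(degrees=True)/5
    print("xyz",np.round(R.inv().apply(np.array(pos)-o["tcp_pos"]),4),"ang",np.round(w,3))
E
python3 -c "
from h import *
go([.563,-.205,.22],5)"
```

```text
xyz [-0.2453 -0.4179 -0.0149] ang [-7.0000e-03  1.2000e-02 -1.3847e+01]
```

Request:
jog_arm(increments=[{"xyz":[-0.245,-0.418,-0.015],"angular":[0,0,-13.85],"hand":0.094},{"xyz":[-0.245,-0.418,-0.015],"angular":[0,0,-13.85]},{"xyz":[-0.245,-0.418,-0.015],"angular":[0,0,-13.85]},{"xyz":[-0.245,-0.418,-0.015],"angular":[0,0,-13.85]},{"xyz":[-0.245,-0.418,-0.015],"angular":[0,0,-13.85]},{"xyz":[-0.245,-0.418,-0.015],"angular":[0,0,-13.85]},{"xyz":[-0.245,-0.418,-0.015],"angular":[0,0,-13.85]},{"xyz":[-0.245,-0.418,-0.015],"angular":[0,0,-13.85]},{"xyz":[-0.245,-0.418,-0.015],"angular":[0,0,-13.85]},{"xyz":[-0.245,-0.418,-0.015],"angular":[0,0,-13.85]},{"xyz":[-0.245,-0.418,-0.015],"angular":[0,0,-13.85]},{"xyz":[-0.245,-0.418,-0.015],"angular":[0,0,-13.85]},{"xyz":[-0.245,-0.418,-0.015],"angular":[0,0,-13.85]},{"xyz":[-0.245,-0.418,-0.015],"angular":[0,0,-13.85]}])

```text
validation failed for argument at $.in...
```

```bash
python3 - <<'E'
from h import *
o=bot.get_obs();np.save("o1.npy",o,allow_pickle=True);print(o)
cv2.imwrite("pics/w1.png",vision.capture("wrist")[:,:,::-1])
go([.472,.193,.20],-15)
E
```

```text
{'t': 0.1, 'joints': array([ 0.97156374,  0.42663818,  0.07387951,  1.6065301 , -0.03408205,
        1.11079381, -0.06707668]), 'joint_vel': array([ 0.00080648, -0.00136874, -0.00033237, -0.00112957,  0.00223429,
       -0.00182876,  0.00020938]), 'joint_torque': array([ 7.71635125e-03, -9.37469387e+01,  3.67637426e+00, -4.55043983e+01,
       -4.85736981e-02,  1.68032537e-02,  1.25504420e-05]), 'tcp_pos': array([ 0.29322675, -0.60755478,  0.20487299]), 'tool_rot': array([-2.66039782e+00,  1.66995163e+00,  1.55526044e-03]), 'contact_force': array([ 0.72291049, -0.57492134,  0.00894468]), 'moment': array([ 0.02987377,  0.01683183, -0.03422906]), 'gripper_width': 0.09443950322688807}
xyz [-0.6433 -0.509   0.0056] ang [-4.000e-03  1.100e-02 -9.846e+00]
```

View pics/w1.png

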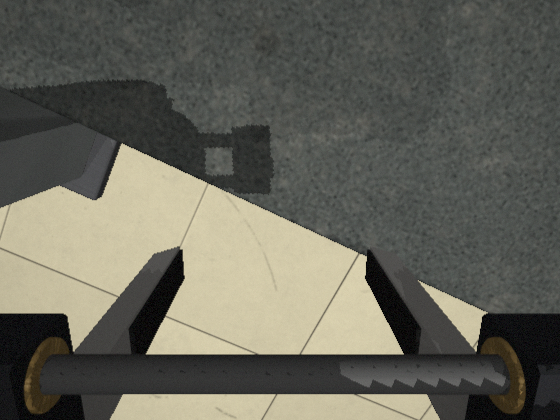

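Request:
jog_arm(increments=[{"angular":[0,0,-13.85],"xyz":[-0.245,-0.418,-0.015],"hand":0.094},{"angular":[0,0,-13.85],"xyz":[-0.245,-0.418,-0.015],"hand":0.094},{"angular":[0,0,-13.85],"xyz":[-0.245,-0.418,-0.015],"hand":0.094},{"angular":[0,0,-13.85],"xyz":[-0.245,-0.418,-0.015],"hand":0.094},{"angular":[0,0,-13.85],"xyz":[-0.245,-0.418,-0.015],"hand":0.094},{"angular":[0,0,-13.85],"xyz":[-0.245,-0.418,-0.015],"hand":0.094},{"angular":[0,0,-13.85],"xyz":[-0.245,-0.418,-0.015],"hand":0.094},{"angular":[0,0,-13.85],"xyz":[-0.245,-0.418,-0.015],"hand":0.094},{"angular":[0,0,-13.85],"xyz":[-0.245,-0.418,-0.015],"hand":0.094},{"angular":[0,0,-13.85],"xyz":[-0.245,-0.418,-0.015],"hand":0.094},{"angular":[0,0,-13.85],"xyz":[-0.245,-0.418,-0.015],"hand":0.094},{"angular":[0,0,-13.85],"xyz":[-0.245,-0.418,-0.015],"hand":0.094},{"angular":[0,0,-13.85],"xyz":[-0.245,-0.418,-0.015],"hand":0.094},{"angular":[0,0,-13.85],"xyz":[-0.245,-0.418,-0.015],"hand":0.094}])

```text
t: 1.55
tcp_pos: [0.5625, -0.2066, 0.2201]
tool_rot: [-3.138, -0.134, 0.001]
contact_force: [0.2, -0.3, 0.3]
gripper_width: 0.0942
```

```bash
python3 - <<'E'
from h import *
o=bot.get_obs();np.save("o1.npy",o,allow_pickle=True);print(o)
cv2.imwrite("pics/w2.png",vision.capture("wrist")[:,:,::-1])
go([.451,.116,.22],-15)
E
```

```text
{'t': 1.55, 'joints': array([ 0.51849836,  0.31182728, -0.33883355,  1.74631821,  0.11408681,
        1.10369844,  0.22878048]), 'joint_vel': array([ 0.00114677, -0.00131497, -0.00519401, -0.00140744, -0.00038145,
       -0.00213252, -0.00256391]), 'joint_torque': array([-7.02354424e-01, -7.96170044e+01, -3.88177469e+00, -4.49671769e+01,
       -6.22557825e-02,  3.36211128e-02,  1.47233874e-02]), 'tcp_pos': array([ 0.56250924, -0.2066016 ,  0.22005271]), 'tool_rot': array([-3.13817631e+00, -1.34339536e-01,  1.29489568e-03]), 'contact_force': array([ 0.16506237, -0.31709957,  0.31435542]), 'moment': array([ 0.00534795, -0.07454649, -0.03159089]), 'gripper_width': 0.09418984982609048}
xyz [-0.0836 -0.3308  0.0004] ang [-0.006  0.009  3.983]
```

View pics/w2.png

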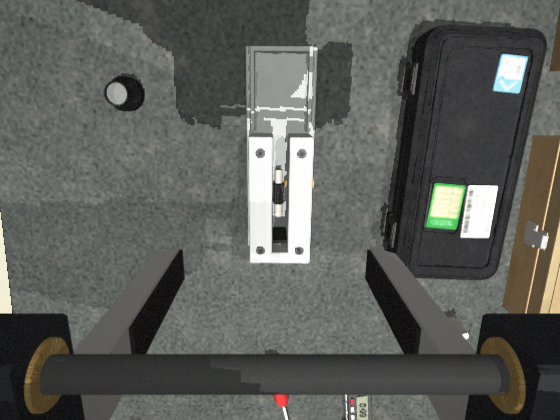

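The wrist view shows the whole nest: tray at (283,85), slot along column 280, rod around (279,190), and the black buffer at (279,240). I'll go over the pick next.

Request:
jog_arm(increments=[{"angular":[0,0,4.0],"xyz":[-0.084,-0.331,0.0],"hand":0.094},{"angular":[0,0,4.0],"xyz":[-0.084,-0.331,0.0],"hand":0.094},{"angular":[0,0,4.0],"xyz":[-0.084,-0.331,0.0],"hand":0.094},{"angular":[0,0,4.0],"xyz":[-0.084,-0.331,0.0],"hand":0.094},{"angular":[0,0,4.0],"xyz":[-0.084,-0.331,0.0],"hand":0.094},{"angular":[0,0,4.0],"xyz":[-0.084,-0.331,0.0],"hand":0.094},{"angular":[0,0,4.0],"xyz":[-0.084,-0.331,0.0],"hand":0.094},{"angular":[0,0,4.0],"xyz":[-0.084,-0.331,0.0],"hand":0.094},{"angular":[0,0,4.0],"xyz":[-0.084,-0.331,0.0],"hand":0.094},{"angular":[0,0,4.0],"xyz":[-0.084,-0.331,0.0],"hand":0.094},{"angular":[0,0,4.0],"xyz":[-0.084,-0.331,0.0],"hand":0.094}])

```text
t: 2.7
tcp_pos: [0.451, 0.1148, 0.2203]
tool_rot: [-3.114, 0.416, 0.001]
contact_force: [0.0, -0.6, -0.4]
gripper_width: 0.0939
```

```bash
python3 - <<'E'
from h import *
o=bot.get_obs();np.save("o2.npy",o,allow_pickle=True);print(o["joints"],o["tcp_pos"],o["t"])
im=vision.capture("wrist")[:,:,::-1]
cv2.imwrite("pics/w3.png",im)
im=cv2.imread("pics/w2.png")
cv2.imwrite("pics/w2c.png",cv2.resize(im[35:275,235:325],None,fx=2.5*3,fy=2.5*1,interpolation=cv2.INTER_CUBIC) if 0 else np.hstack([cv2.resize(im[35:155,230:330],None,fx=4,fy=4,interpolation=cv2.INTER_CUBIC),cv2.resize(im[150:270,230:330],None,fx=4,fy=4,interpolation=cv2.INTER_CUBIC)]))
E
```

```text
[ 0.11300233  0.09868637 -0.52664487  2.0134161   0.0564903   1.04411713
 -0.70570275] [0.45101242 0.11477117 0.22027608] 2.7
```

View pics/w3.png

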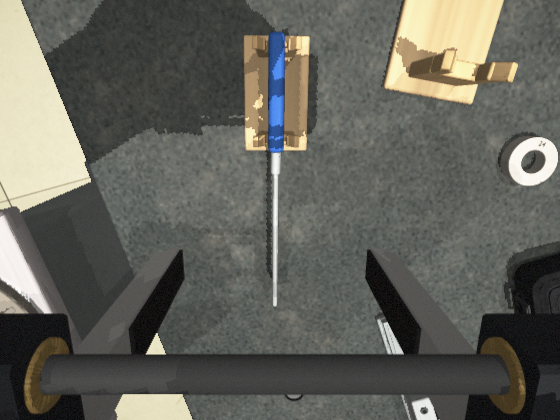

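View pics/w2c.png

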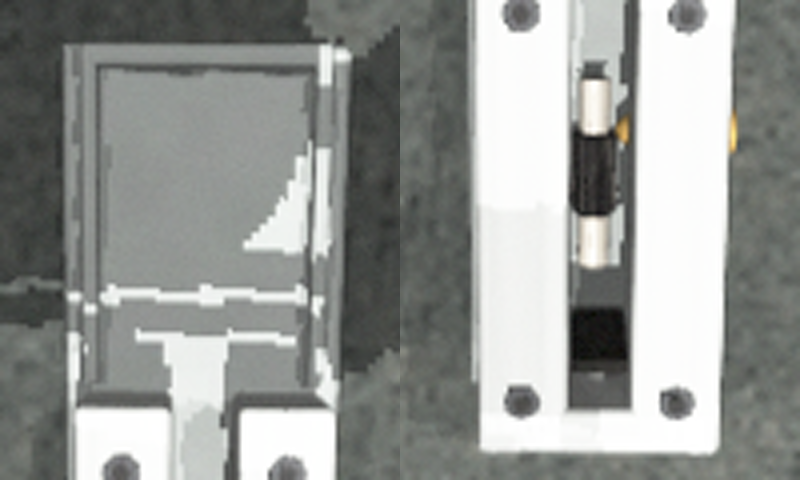

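```bash
python3 - <<'E'
from h import *
from scipy.optimize import least_squares
o1=np.load("o1.npy",allow_pickle=True).item();o2=np.load("o2.npy",allow_pickle=True).item()
c1=cam("wrist",o1);c2=cam("wrist",o2)
pts=[((-35,-80,54),(250,262.5)),((35,-80,54),(309.5,263)),((-35,50,54),(249.25,137)),((35,50,54),(313.75,137)),((-7.5,50,54),(272.2,137)),((7.5,50,54),(289.8,137))]
def W(p,X):
    a=p[2];X=np.array(X)/1000.;return np.array([p[0]+np.cos(a)*X[0]-np.sin(a)*X[1],p[1]+np.sin(a)*X[0]+np.cos(a)*X[1],X[2]+(p[3] if len(p)>3 else 0)])
f=lambda p:np.concatenate([proj(c1,W(p,X))-uv for X,uv in pts])
s=least_squares(f,[.564,-.208,.087]);p=s.x;print("nest",p,np.degrees(p[2]),np.round(s.fun,1))
np.save("nest.npy",p)
for n,X in dict(trayL=(-35,126,16),trayR=(35,126,16),bufftop=(0,-50,51),rodrear=(0,-35,20),rodfront=(0,15,20),plg=(7.5,0,14)).items(): print(n,proj(c1,W(p,X)))
# rod ends in img
a=p[2]
def inv(P): d=P[:2]-p[:2]; return np.array([np.cos(a)*d[0]+np.sin(a)*d[1],-np.sin(a)*d[0]+np.cos(a)*d[1]])*1000
print("rod rear",inv(ray(c1,(230+195/4,150+267/4),.016)),"front",inv(ray(c1,(230+195/4,150+65/4),.016)))
print("sleeve",inv(ray(c1,(230+170/4,150+210/4),.02)),inv(ray(c1,(230+214/4,150+210/4),.02)))
# pick
A=ray(c2,(276.5,31.5),.062);B=ray(c2,(277,151),.062);T=ray(c2,(275,305.5),.053)
print(A,B,T,(A+B)/2);d=A-B;print(np.linalg.norm(d),np.degrees(np.arctan2(-d[0],d[1])));d=A-T;print(np.linalg.norm(T-(A+B)/2),np.degrees(np.arctan2(-d[0],d[1])))
C=ray(c2,(276,174),.053);print("collar",np.linalg.norm((C-(A+B)/2)[:2]))
im=cv2.imread("pics/w3.png")
cv2.imwrite("pics/w3c.png",np.hstack([cv2.resize(im[20:160,235:325],None,fx=4,fy=4,interpolation=cv2.INTER_CUBIC),cv2.resize(im[170:310,235:325],None,fx=4,fy=4,interpolation=cv2.INTER_CUBIC)]))
E
```

```text
nest [ 0.56769667 -0.20513598  0.08001236] 4.584370314921513 [-5.4  5.   5.4  5.  -6.8 -2.2  6.3 -1.6  0.7 -2.  -0.2 -1.8]
trayL [244.35868621  49.5894124 ]
trayR [318.5945273   50.09719162]
bufftop [280.0362553  238.35820664]
rodrear [279.77452202 214.66983632]
rodfront [280.28405028 167.38817998]
plg [287.26033652 180.79954615]
rod rear [ -0.99904987 -38.50807374] front [-1.51653674 15.49503795]
sleeve [ -7.70168784 -21.84158525] [  3.73794824 -21.76685869]
[0.48751411 0.24497217 0.062     ] [0.46254592 0.15064468 0.062     ] [ 0.41913622 -0.00289642  0.053     ] [0.47503001 0.19780843 0.062     ]
0.0975760568556201 -14.825995535244168
0.2085366916555146 -15.422236574600262
collar 0.07120757242668557
```

View pics/w3c.png

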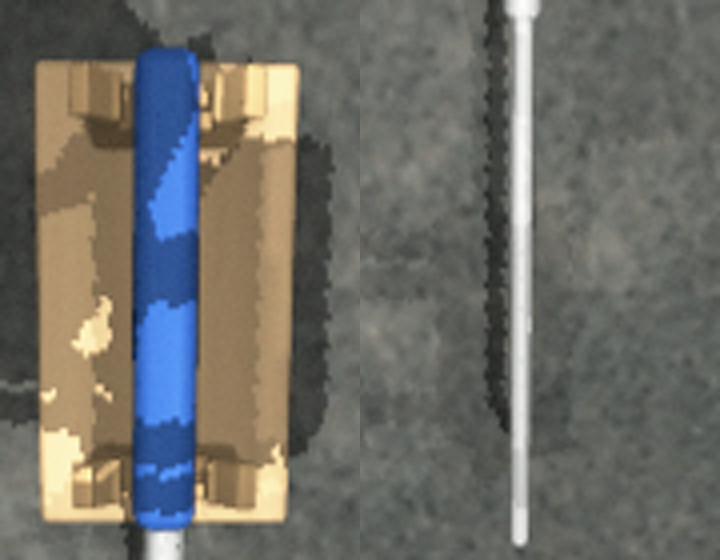

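```bash
python3 - <<'E'
from h import *
from scipy.optimize import least_squares
o1=np.load("o1.npy",allow_pickle=True).item()
c1=cam("wrist",o1)
def W(p,X):
    a=p[2];X=np.array(X)/1000.;return np.array([p[0]+np.cos(a)*X[0]-np.sin(a)*X[1],p[1]+np.sin(a)*X[0]+np.cos(a)*X[1],X[2]])
pts=[((-35,126,16),(246,46.2)),((35,126,16),(317.5,46.2)),((-7.5,50,54),(272.2,137)),((7.5,50,54),(289.8,137)),((-7.5,-62,54),(272,252)),((7.5,-62,54),(288,252)),((0,-50,9),(279.5,227)),((0,-50,51),(279.5,240))]
w=np.array([1,1,1,1,1,1,1,1,1,0,1,0,1,1,1,1])
f=lambda p:w*np.concatenate([proj(c1,W(p,X))-uv for X,uv in pts])
s=least_squares(f,[.564,-.208,.087]);p=s.x;print("nest",p,np.degrees(p[2]),np.round(s.fun,1))
np.save("nest.npy",p)
a=p[2]
def inv(P): d=P[:2]-p[:2]; return np.array([np.cos(a)*d[0]+np.sin(a)*d[1],-np.sin(a)*d[0]+np.cos(a)*d[1]])*1000
print("rod rear top",inv(ray(c1,(230+195/4,150+267/4),.020)),"front",inv(ray(c1,(230+195/4,150+65/4),.020)))
for y in (-80,-75,-70): print(proj(c1,W(p,(30,y,54))))
print(proj(c1,W(p,(7.5,0,14))))
E
```

```text
nest [ 0.56762188 -0.20504829  0.07912429] 4.53348806045175 [-1.6  3.2  1.1  3.8  0.7 -2.1 -0.3 -1.9  0.2 -0.  -0.5 -0.  -0.1 -2.1
  0.4 -1.7]
rod rear top [ -0.95268687 -37.38330582] front [-1.51223483 16.05614716]
[309.75262533 267.87862171]
[309.9188302  263.24385354]
[310.08625576 258.57504527]
[287.19667862 180.7171258 ]
```

```bash
python3 - <<'E'
from h import *
go([.475,.1978,.11],-15.2)
go([.475,.1978,.034],-15.2)
E
```

```text
xyz [ 0.0016 -0.0862  0.1103] ang [-0.002  0.011 -0.002]
xyz [ 0.0017 -0.0862  0.1863] ang [-0.002  0.011 -0.002]
```

Request:
jog_arm(increments=[{"angular":[0,0,0],"xyz":[0.0016,-0.086,0.07],"hand":0.07},{"angular":[0,0,0],"xyz":[0.0016,-0.086,0.11],"hand":0.07},{"angular":[0,0,0],"xyz":[0.0016,-0.086,0.11],"hand":0.07},{"angular":[0,0,0],"xyz":[0.0016,-0.086,0.11],"hand":0.07},{"angular":[0,0,0],"xyz":[0.0016,-0.086,0.11],"hand":0.07}])

```text
t: 3.25
tcp_pos: [0.4748, 0.197, 0.1098]
tool_rot: [3.114, -0.416, -0.005]
contact_force: [-0.0, -0.1, 0.5]
gripper_width: 0.0699
```

```bash
python3 - <<'E'
from h import *
o=bot.get_obs()
cv2.imwrite("pics/w4.png",vision.capture("wrist")[:,:,::-1])
go([.475,.1978,.034],-15.2)
c=cam("wrist",o)
for X in ([.475,.1978,.062],): print(proj(c,X))
E
```

```text
xyz [-0.0006 -0.0008  0.0768] ang [-0.001  0.011 -0.013]
[275.40992453 230.69094004]
```

View pics/w4.png

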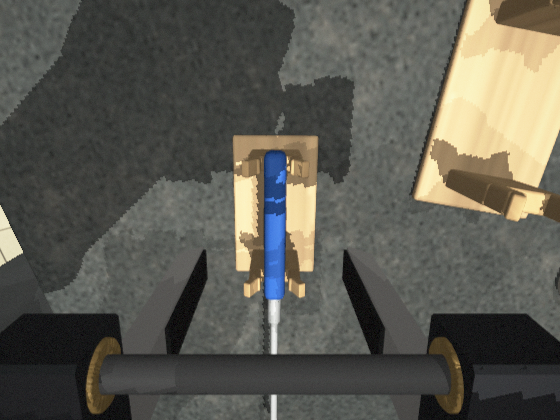

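```bash
python3 - <<'E'
from h import *
c=cam("wrist",bot.get_obs())
A=ray(c,(275.5,150.5),.06);B=ray(c,(274.5,298),.06);C=ray(c,(274,324),.053);print(A,B,(A+B)/2,np.linalg.norm(A-B),np.linalg.norm((C-(A+B)/2)[:2]))
d=A-B;print(np.degrees(np.arctan2(-d[0],d[1])))
E
```

```text
[0.48897577 0.2462358  0.06      ] [0.4622024  0.15007389 0.06      ] [0.47558909 0.19815484 0.06      ] 0.09981947370310898 0.07453900467223447
-15.55824890168908
```

Request:
jog_arm(increments=[{"angular":[0,0,0],"xyz":[0,-0.001,0.03],"hand":0.07},{"angular":[0,0,0],"xyz":[0,-0.001,0.06],"hand":0.07},{"angular":[0,0,0],"xyz":[0,-0.001,0.076],"hand":0.07},{"angular":[0,0,0],"xyz":[0,-0.001,0.076],"hand":0.07},{"angular":[0,0,0],"xyz":[0,-0.001,0.076],"hand":0.06},{"angular":[0,0,0],"xyz":[0,-0.001,0.076],"hand":0.04},{"angular":[0,0,0],"xyz":[0,-0.001,0.076],"hand":0.025},{"angular":[0,0,0],"xyz":[0,-0.001,0.076],"hand":0.018},{"angular":[0,0,0],"xyz":[0,-0.001,0.076],"hand":0.018}], grip_force=40)

```text
t: 4.2
tcp_pos: [0.4758, 0.1978, 0.0353]
tool_rot: [-3.113, 0.417, 0.0]
contact_force: [0.2, 0.1, -0.2]
gripper_width: 0.0334
```

Request:
jog_arm(increments=[{"angular":[0,0,0],"xyz":[0,0,0],"hand":0.014},{"angular":[0,0,0],"xyz":[0,0,0],"hand":0.0},{"angular":[0,0,0],"xyz":[0,0,0],"hand":0.0},{"angular":[0,0,0],"xyz":[0,0,0],"hand":0.0}], grip_force=40)

```text
t: 4.6
tcp_pos: [0.4757, 0.1979, 0.0353]
tool_rot: [-3.113, 0.417, 0.001]
contact_force: [-0.7, -0.7, 1.7]
gripper_width: 0.0142
```

```bash
python3 - <<'E'
from h import *
o=bot.get_obs();np.save("og.npy",o,allow_pickle=True);print(o["t"],o["tcp_pos"],o["tool_rot"],o["contact_force"],o["moment"],o["gripper_width"],o["joints"])
R=Rn.from_rotvec(o["tool_rot"]).as_matrix();print(np.degrees(np.arctan2(R[1,0],R[0,0])),R[:,2])
E
```

```text
4.6 [0.47574289 0.19785328 0.03526002] [-3.11336826e+00  4.17353786e-01  6.91731517e-04] [-0.72298763 -0.65748415  1.68323222] [-0.07853528  0.13384792 -0.02791581] 0.014164345415644299 [-0.10254368  0.4414454  -0.5013394   2.07451878  0.3233186   0.70040824
 -1.07992295]
-15.270209034967843 [-3.86656918e-04  4.30468220e-04 -9.99999833e-01]
```

Request:
jog_arm(increments=[{"angular":[0,0,0],"xyz":[0,0,-0.01],"hand":0.0},{"angular":[0,0,0],"xyz":[0,0,-0.03],"hand":0.0},{"angular":[0,0,0],"xyz":[0,0,-0.06],"hand":0.0},{"angular":[0,0,0],"xyz":[0,0,-0.1],"hand":0.0},{"angular":[0,0,0],"xyz":[0,0,-0.125],"hand":0.0},{"angular":[0,0,0],"xyz":[0,0,-0.125],"hand":0.0},{"angular":[0,0,0],"xyz":[0,0,-0.125],"hand":0.0}])

```text
t: 5.3
tcp_pos: [0.4759, 0.1976, 0.1607]
tool_rot: [-3.113, 0.418, -0.001]
contact_force: [0.1, -0.1, -1.1]
gripper_width: 0.0137
```

```bash
python3 - <<'E'
from h import *
o=bot.get_obs();print(o["t"],o["tcp_pos"],o["contact_force"],o["moment"],o["gripper_width"])
cv2.imwrite("pics/w5.png",vision.capture("wrist")[:,:,::-1])
go([.5548,-.0442,.16],4.53)
E
```

```text
5.3 [0.4759096  0.19763475 0.1607441 ] [ 0.06740706 -0.14880826 -1.08714639] [-0.00450708 -0.03766728  0.01163609] 0.01369433694657767
xyz [ 1.402e-01  2.122e-01 -2.000e-04] ang [ 1.000e-03  9.000e-03 -3.961e+00]
```

View pics/w5.png

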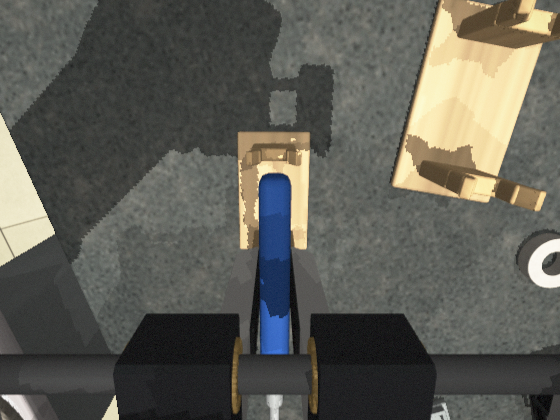

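The pick is held straight (handle centred at column 275) and is clear of the stand. Moving to above the nest.

Request:
jog_arm(increments=[{"angular":[0,0,-0.8],"xyz":[0.028,0.042,0],"hand":0.0},{"angular":[0,0,-1.6],"xyz":[0.056,0.084,0],"hand":0.0},{"angular":[0,0,-2.4],"xyz":[0.084,0.127,0],"hand":0.0},{"angular":[0,0,-3.2],"xyz":[0.112,0.17,0],"hand":0.0},{"angular":[0,0,-3.96],"xyz":[0.14,0.212,0],"hand":0.0},{"angular":[0,0,-3.96],"xyz":[0.14,0.212,0],"hand":0.0},{"angular":[0,0,-3.96],"xyz":[0.14,0.212,0.02],"hand":0.0},{"angular":[0,0,-3.96],"xyz":[0.14,0.212,0.04],"hand":0.0},{"angular":[0,0,-3.96],"xyz":[0.14,0.212,0.06],"hand":0.0},{"angular":[0,0,-3.96],"xyz":[0.14,0.212,0.06],"hand":0.0},{"angular":[0,0,-3.96],"xyz":[0.14,0.212,0.06],"hand":0.0}])

```text
t: 6.45
tcp_pos: [0.554, -0.0435, 0.0993]
tool_rot: [-3.138, -0.124, 0.004]
contact_force: [0.8, 1.0, -1.0]
gripper_width: 0.0133
```

```bash
python3 - <<'E'
from h import *
o=bot.get_obs();print(o["t"],o["tcp_pos"],o["contact_force"],o["moment"],o["gripper_width"])
R=Rn.from_rotvec(o["tool_rot"]).as_matrix();print(np.degrees(np.arctan2(R[1,0],R[0,0])),R[:,2])
s=vision.capture("scene")[:,:,::-1];t=vision.capture("top")[:,:,::-1]
cv2.imwrite("pics/s6.png",s);cv2.imwrite("pics/t6.png",t)
cv2.imwrite("pics/s6c.png",cv2.resize(s[195:295,255:395],None,fx=5,fy=5,interpolation=cv2.INTER_CUBIC))
cv2.imwrite("pics/t6c.png",cv2.resize(t[170:235,230:362],None,fx=6,fy=6,interpolation=cv2.INTER_CUBIC))
E
```

```text
6.45 [ 0.55402804 -0.04351642  0.09928363] [ 0.77858831  1.02041374 -0.99805833] [ 0.00064121 -0.08752706 -0.0587772 ] 0.013305209881416157
4.541235505217551 [-2.71266631e-03  5.19455131e-04 -9.99996186e-01]
```

View pics/s6c.png

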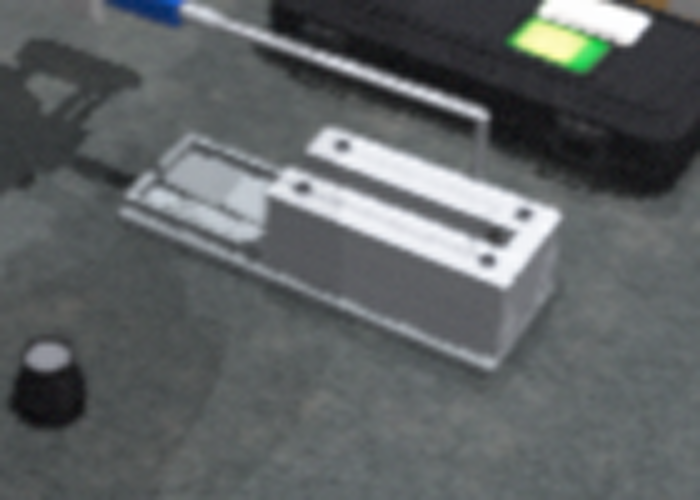

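View pics/t6c.png

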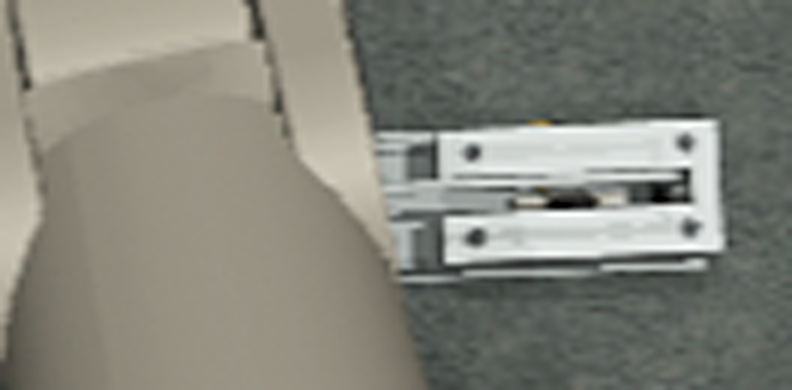

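```bash
cat >> h.py <<'E'
NEST=np.load("nest.npy")
def W(X,p=NEST):
    a=p[2];X=np.array(X)/1000.;return np.array([p[0]+np.cos(a)*X[0]-np.sin(a)*X[1],p[1]+np.sin(a)*X[0]+np.cos(a)*X[1],X[2]])
def inv(P,p=NEST):
    a=p[2];d=np.asarray(P)[:2]-p[:2]; return np.array([np.cos(a)*d[0]+np.sin(a)*d[1],-np.sin(a)*d[0]+np.cos(a)*d[1],1*P[2]])*1000
def tool(o,X):
    return o["tcp_pos"]+Rn.from_rotvec(o["tool_rot"]).apply(np.array(X)/1000.)
E
python3 - <<'E'
from h import *
o=bot.get_obs();L=206
c=cam("top");s=cam("scene")
S=lambda q,ox,oy,f:np.round((q-np.array([ox,oy]))*f,0)
print("hook nest",inv(tool(o,(0,L,-17.7))))
for n,X in dict(elbow=tool(o,(0,L+2.5,-17.7)),tip=tool(o,(0,L,-17.7+37)),wiremid=tool(o,(0,120,-17.7)),sl1=W((-7.5,50,54)),sl2=W((7.5,50,54)),sl3=W((-7.5,-62,54)),sl4=W((7.5,-62,54)),c1=W((30,-75,54)),c2=W((-30,-75,54)),f1=W((30,50,54)),f2=W((-30,50,54)),buf=W((0,-50,51))).items():
    print(n,"top",S(proj(c,X),230,170,6),"scene",S(proj(s,X),255,195,5))
E
```

```text
hook nest [ 8.22664172e-02 -4.41617441e+01  1.18102961e+02]
elbow top [675. 166.] scene [488. 111.]
tip top [656. 174.] scene [476. 175.]
wiremid top [465. 176.] scene [311.  49.]
sl1 top [435. 207.] scene [284. 161.]
sl2 top [434. 173.] scene [300. 144.]
sl3 top [687. 195.] scene [500. 244.]
sl4 top [685. 161.] scene [514. 225.]
c1 top [711. 110.] scene [561. 208.]
c2 top [719. 244.] scene [505. 283.]
f1 top [431. 123.] scene [323. 120.]
f2 top [438. 258.] scene [260. 187.]
buf top [658. 180.] scene [482. 230.]
```

Request:
jog_arm(increments=[{"angular":[0,0,0],"xyz":[0,0.001,0.008],"hand":0.0},{"angular":[0,0,0],"xyz":[0,0.001,0.016],"hand":0.0},{"angular":[0,0,0],"xyz":[0,0.001,0.022],"hand":0.0},{"angular":[0,0,0],"xyz":[0,0.001,0.022],"hand":0.0},{"angular":[0,0,0],"xyz":[0,0.001,0.022],"hand":0.0}])

```text
t: 7.05
tcp_pos: [0.5549, -0.0446, 0.0783]
tool_rot: [-3.139, -0.124, 0.001]
contact_force: [0.8, -0.1, -0.5]
gripper_width: 0.0138
```

```bash
cat > st.py <<'E'
from h import *
import sys
o=bot.get_obs();print(o["t"],"F",np.round(o["contact_force"],2),"M",np.round(o["moment"],3),o["gripper_width"])
print("hook tip nest",np.round(inv(tool(o,(0,206,19.3))),2),"tcp",o["tcp_pos"])
R=Rn.from_rotvec(o["tool_rot"]).as_matrix();print(np.degrees(np.arctan2(R[1,0],R[0,0])),R[:,2])
if len(sys.argv)>1:
    n=sys.argv[1]
    s=vision.capture("scene")[:,:,::-1];t=vision.capture("top")[:,:,::-1]
    a=cv2.resize(s[195:295,255:395],None,fx=5,fy=5,interpolation=cv2.INTER_CUBIC)
    b=cv2.resize(t[185:225,280:362],None,fx=5,fy=5,interpolation=cv2.INTER_CUBIC)
    cv2.imwrite(f"pics/s{n}.png",a);cv2.imwrite(f"pics/t{n}.png",b)
E
python3 st.py 7
```

```text
7.05 F [ 0.77 -0.06 -0.46] M [ 0.032 -0.081  0.025] 0.01380061978131637
hook tip nest [ -0.   -45.06  58.91] tcp [ 0.55489191 -0.04461423  0.07826888]
4.539719906449413 [-7.16661823e-04  2.20021557e-04 -9.99999719e-01]
```

View pics/s7.png

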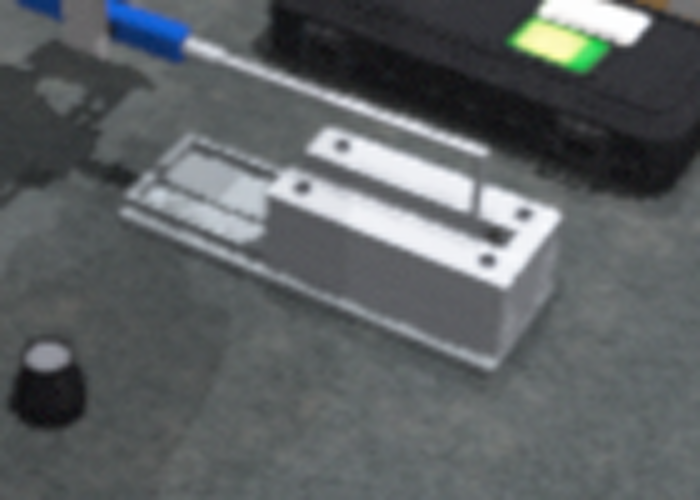

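View pics/t7.png

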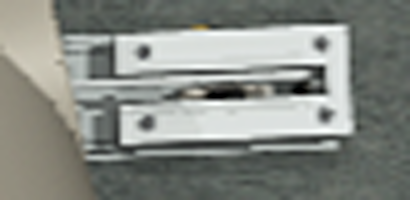

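Request:
jog_arm(increments=[{"angular":[0,0,0],"xyz":[0,0,0.002],"hand":0.0},{"angular":[0,0,0],"xyz":[0,0,0.004],"hand":0.0},{"angular":[0,0,0],"xyz":[0,0,0.005],"hand":0.0}])

```text
t: 7.45
tcp_pos: [0.5551, -0.0446, 0.0734]
tool_rot: [-3.139, -0.124, 0.0]
contact_force: [0.2, 0.5, -0.9]
gripper_width: 0.0136
```

Request:
jog_arm(increments=[{"angular":[0,0,0],"xyz":[0,0,0.001],"hand":0.0},{"angular":[0,0,0],"xyz":[0,0,0.0015],"hand":0.0},{"angular":[0,0,0],"xyz":[0,0,0.0015],"hand":0.0}])

```text
t: 7.75
tcp_pos: [0.555, -0.0447, 0.0718]
tool_rot: [-3.139, -0.124, 0.0]
contact_force: [0.6, 0.3, -2.3]
gripper_width: 0.0135
```

Request:
jog_arm(increments=[{"angular":[0,0,0],"xyz":[0,0,0.001],"hand":0.0},{"angular":[0,0,0],"xyz":[0,0,0.0015],"hand":0.0},{"angular":[0,0,0],"xyz":[0,0,0.0015],"hand":0.0}])

```text
t: 8.05
tcp_pos: [0.555, -0.0447, 0.0703]
tool_rot: [-3.139, -0.124, 0.001]
contact_force: [-0.5, 0.2, -0.9]
gripper_width: 0.0139
```

```bash
python3 st.py
```

```text
8.05 F [-0.5   0.21 -0.89] M [-0.    -0.066  0.034] 0.013944210814463452
hook tip nest [  0.09 -45.13  50.94] tcp [ 0.55501479 -0.04468134  0.07028046]
4.52933263225828 [-3.38613047e-04  1.59954755e-04 -9.99999930e-01]
```

Request:
jog_arm(increments=[{"angular":[0,0,0],"xyz":[0,0,0.004],"hand":0.0},{"angular":[0,0,0],"xyz":[0,0,0.008],"hand":0.0},{"angular":[0,0,0],"xyz":[0,0,0.012],"hand":0.0}])

```text
t: 8.35
tcp_pos: [0.5549, -0.0447, 0.0578]
tool_rot: [-3.139, -0.124, 0.001]
contact_force: [1.2, -0.5, -2.1]
gripper_width: 0.0135
```

Request:
jog_arm(increments=[{"angular":[0,0,0],"xyz":[0,0,0.004],"hand":0.0},{"angular":[0,0,0],"xyz":[0,0,0.008],"hand":0.0},{"angular":[0,0,0],"xyz":[0,0,0.012],"hand":0.0},{"angular":[0,0,0],"xyz":[0,0,0.015],"hand":0.0},{"angular":[0,0,0],"xyz":[0,0,0.015],"hand":0.0}])

```text
t: 8.85
tcp_pos: [0.5546, -0.0446, 0.0424]
tool_rot: [-3.139, -0.124, 0.002]
contact_force: [1.3, 0.6, -1.6]
gripper_width: 0.0135
```

```bash
python3 st.py 8
```

```text
8.85 F [ 1.28  0.6  -1.65] M [ 0.024 -0.014 -0.018] 0.013507969063037278
hook tip nest [ -0.27 -45.05  22.98] tcp [ 0.55463327 -0.04463222  0.04235546]
4.5389288539539745 [-1.18476790e-03  2.53084643e-04 -9.99999266e-01]
```

View pics/s8.png

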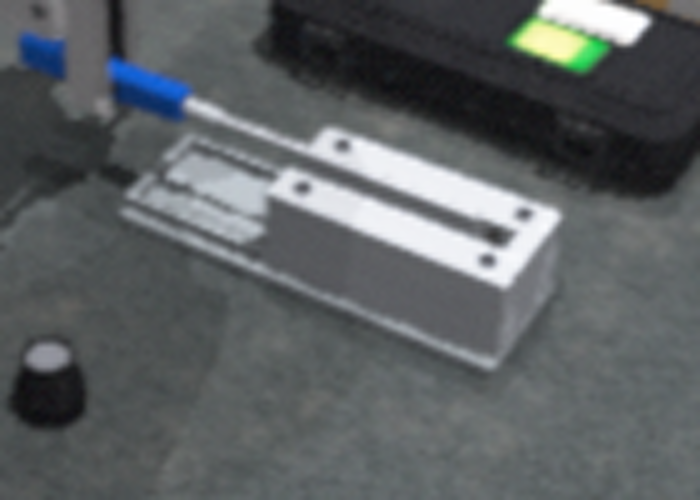

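View pics/t8.png

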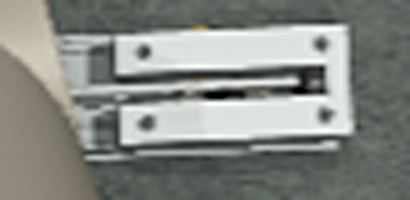

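Request:
jog_arm(increments=[{"angular":[0,0,0],"xyz":[0,0,0.0015],"hand":0.0},{"angular":[0,0,0],"xyz":[0,0,0.003],"hand":0.0},{"angular":[0,0,0],"xyz":[0,0,0.0035],"hand":0.0}])

```text
t: 9.25
tcp_pos: [0.5549, -0.0447, 0.0392]
tool_rot: [-3.139, -0.124, 0.001]
contact_force: [-0.5, -0.7, -1.1]
gripper_width: 0.0138
```

Request:
jog_arm(increments=[{"angular":[0,0,0],"xyz":[0,0,0.001],"hand":0.0},{"angular":[0,0,0],"xyz":[0,0,0.0015],"hand":0.0},{"angular":[0,0,0],"xyz":[0,0,0.0015],"hand":0.0}])

```text
t: 9.55
tcp_pos: [0.5548, -0.0447, 0.0376]
tool_rot: [-3.139, -0.124, 0.001]
contact_force: [-0.3, 0.9, -0.3]
gripper_width: 0.0137
```

Request:
jog_arm(increments=[{"angular":[0,0,0],"xyz":[0,0,0.0015],"hand":0.0},{"angular":[0,0,0],"xyz":[0,0,0.003],"hand":0.0},{"angular":[0,0,0],"xyz":[0,0,0.003],"hand":0.0}])

```text
t: 9.85
tcp_pos: [0.5547, -0.0446, 0.0344]
tool_rot: [-3.139, -0.124, 0.002]
contact_force: [0.2, 0.0, -1.4]
gripper_width: 0.0135
```

```bash
python3 st.py
```

```text
9.85 F [ 0.23  0.04 -1.37] M [-0.05  -0.078 -0.005] 0.013538280462963886
hook tip nest [ -0.26 -45.07  15.03] tcp [ 0.55466152 -0.04464869  0.03439702]
4.534644686795492 [-1.09402332e-03  2.22410710e-04 -9.99999377e-01]
```

Request:
jog_arm(increments=[{"angular":[0,0,0],"xyz":[0,0,0.001],"hand":0.0},{"angular":[0,0,0],"xyz":[0,0,0.0022],"hand":0.0},{"angular":[0,0,0],"xyz":[0,0,0.0022],"hand":0.0}])

```text
t: 10.15
tcp_pos: [0.5546, -0.0446, 0.032]
tool_rot: [-3.139, -0.124, 0.002]
contact_force: [-0.3, 0.8, -1.2]
gripper_width: 0.0139
```

Request:
jog_arm(increments=[{"angular":[0,0,0],"xyz":[0,-0.001,0],"hand":0.0},{"angular":[0,0,0],"xyz":[0,-0.002,0],"hand":0.0},{"angular":[0,0,0],"xyz":[0,-0.003,0],"hand":0.0}])

```text
t: 10.45
tcp_pos: [0.5544, -0.0415, 0.0321]
tool_rot: [-3.139, -0.124, 0.002]
contact_force: [-1.2, -0.1, -0.5]
gripper_width: 0.0142
```

Request:
jog_arm(increments=[{"angular":[0,0,0],"xyz":[0,-0.0005,0],"hand":0.0},{"angular":[0,0,0],"xyz":[0,-0.001,0],"hand":0.0},{"angular":[0,0,0],"xyz":[0,-0.0015,0],"hand":0.0}])

```text
t: 10.75
tcp_pos: [0.5542, -0.04, 0.0321]
tool_rot: [-3.139, -0.124, 0.002]
contact_force: [0.0, 0.1, -1.1]
gripper_width: 0.0133
```

```bash
python3 st.py
```

```text
10.75 F [ 0.05  0.11 -1.08] M [-0.036 -0.113 -0.011] 0.013288461034388481
hook tip nest [ -0.29 -40.38  12.71] tcp [ 0.55423983 -0.03997123  0.03207957]
4.540985233969161 [-1.20370430e-03  2.34819300e-04 -9.99999248e-01]
```

Contact is expected at about -39.9. I'll creep on.

Request:
jog_arm(increments=[{"angular":[0,0,0],"xyz":[0,-0.0005,0],"hand":0.0},{"angular":[0,0,0],"xyz":[0,-0.001,0],"hand":0.0},{"angular":[0,0,0],"xyz":[0,-0.0015,0],"hand":0.0}])

```text
t: 11.05
tcp_pos: [0.554, -0.0391, 0.032]
tool_rot: [3.139, 0.124, -0.002]
contact_force: [0.7, -6.3, -2.2]
gripper_width: 0.0137
```

Request:
jog_arm(increments=[{"angular":[0,0,0],"xyz":[0,-0.0005,0],"hand":0.0},{"angular":[0,0,0],"xyz":[0,-0.001,0],"hand":0.0},{"angular":[0,0,0],"xyz":[0,-0.0015,0],"hand":0.0}])

```text
t: 11.35
tcp_pos: [0.5539, -0.0383, 0.032]
tool_rot: [3.138, 0.123, -0.002]
contact_force: [0.2, -5.3, -1.5]
gripper_width: 0.0135
```

Request:
jog_arm(increments=[{"angular":[0,0,0],"xyz":[0,-0.0005,0],"hand":0.0},{"angular":[0,0,0],"xyz":[0,-0.001,0],"hand":0.0},{"angular":[0,0,0],"xyz":[0,-0.0015,0],"hand":0.0}])

```text
t: 11.65
tcp_pos: [0.5539, -0.0373, 0.0321]
tool_rot: [3.138, 0.122, -0.002]
contact_force: [2.0, -5.9, -1.0]
gripper_width: 0.0137
```

Request:
jog_arm(increments=[{"angular":[0,0,0],"xyz":[0,-0.001,0],"hand":0.0},{"angular":[0,0,0],"xyz":[0,-0.002,0],"hand":0.0},{"angular":[0,0,0],"xyz":[0,-0.003,0],"hand":0.0},{"angular":[0,0,0],"xyz":[0,-0.004,0],"hand":0.0},{"angular":[0,0,0],"xyz":[0,-0.005,0],"hand":0.0},{"angular":[0,0,0],"xyz":[0,-0.006,0],"hand":0.0}])

```text
t: 12.25
tcp_pos: [0.5535, -0.0321, 0.0321]
tool_rot: [3.137, 0.121, -0.002]
contact_force: [0.9, -6.3, -0.6]
gripper_width: 0.0134
```

```bash
python3 st.py 9
```

```text
12.25 F [ 0.88 -6.29 -0.56] M [-1.846 -0.239  0.095] 0.01336660389877093
hook tip nest [ -0.8  -32.49  13.29] tcp [ 0.55348826 -0.03206724  0.03211206]
4.434467635511394 [-0.00120497 -0.00242237 -0.99999634]
```

View pics/t9.png

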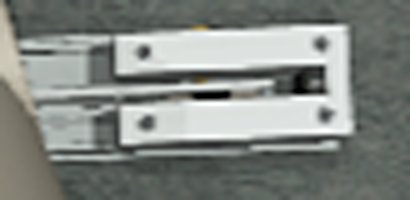

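Request:
jog_arm(increments=[{"angular":[0,0,0],"xyz":[0.0001,-0.0015,0],"hand":0.0},{"angular":[0,0,0],"xyz":[0.0002,-0.003,0],"hand":0.0},{"angular":[0,0,0],"xyz":[0.0003,-0.0045,0],"hand":0.0},{"angular":[0,0,0],"xyz":[0.0004,-0.006,0],"hand":0.0},{"angular":[0,0,0],"xyz":[0.0005,-0.0075,0],"hand":0.0},{"angular":[0,0,0],"xyz":[0.0006,-0.009,0],"hand":0.0},{"angular":[0,0,0],"xyz":[0.0007,-0.0105,0],"hand":0.0},{"angular":[0,0,0],"xyz":[0.0008,-0.012,0],"hand":0.0},{"angular":[0,0,0],"xyz":[0.0008,-0.0135,0],"hand":0.0},{"angular":[0,0,0],"xyz":[0.0008,-0.015,0],"hand":0.0}])

```text
t: 13.35
tcp_pos: [0.5531, -0.0172, 0.0321]
tool_rot: [3.137, 0.121, -0.002]
contact_force: [0.2, -6.5, -0.7]
gripper_width: 0.0136
```

```bash
python3 st.py
```

```text
13.35 F [ 0.23 -6.54 -0.71] M [-1.749 -0.194 -0.033] 0.013566304382996707
hook tip nest [ -0.05 -17.67  13.37] tcp [ 0.55310181 -0.0172311   0.03212738]
4.425500055181266 [-0.00125543 -0.00274637 -0.99999544]
```

Request:
jog_arm(increments=[{"angular":[0,0,0],"xyz":[-0.0002,-0.0015,0],"hand":0.0},{"angular":[0,0,0],"xyz":[-0.0004,-0.003,0],"hand":0.0},{"angular":[0,0,0],"xyz":[-0.0006,-0.0045,0],"hand":0.0},{"angular":[0,0,0],"xyz":[-0.0008,-0.006,0],"hand":0.0},{"angular":[0,0,0],"xyz":[-0.001,-0.0075,0],"hand":0.0},{"angular":[0,0,0],"xyz":[-0.0011,-0.009,0],"hand":0.0},{"angular":[0,0,0],"xyz":[-0.0012,-0.01,0],"hand":0.0}])

```text
t: 14.05
tcp_pos: [0.5512, -0.0079, 0.0322]
tool_rot: [3.136, 0.121, -0.002]
contact_force: [0.5, -6.8, -1.0]
gripper_width: 0.0139
```

```bash
python3 st.py
```

```text
14.05 F [ 0.5  -6.78 -1.01] M [-1.695 -0.348  0.104] 0.013884354039996114
hook tip nest [-1.24 -8.27 13.58] tcp [ 0.55122394 -0.00793135  0.03217783]
4.409768245516307 [-0.00110495 -0.00347938 -0.99999334]
```

Request:
jog_arm(increments=[{"angular":[0,0,0],"xyz":[-0.0001,-0.001,0],"hand":0.0},{"angular":[0,0,0],"xyz":[-0.0001,-0.002,0],"hand":0.0},{"angular":[0,0,0],"xyz":[-0.0001,-0.003,0],"hand":0.0},{"angular":[0,0,0],"xyz":[-0.0001,-0.004,0],"hand":0.0},{"angular":[0,0,0],"xyz":[-0.0001,-0.005,0],"hand":0.0},{"angular":[0,0,0],"xyz":[-0.0001,-0.006,0],"hand":0.0},{"angular":[0,0,0],"xyz":[-0.0001,-0.007,0],"hand":0.0}])

```text
t: 14.75
tcp_pos: [0.5505, -0.0003, 0.0322]
tool_rot: [3.136, 0.121, -0.002]
contact_force: [-0.6, 0.1, -1.2]
gripper_width: 0.014
```

Request:
jog_arm(increments=[{"angular":[0,0,0],"xyz":[-0.0001,-0.001,0],"hand":0.0},{"angular":[0,0,0],"xyz":[-0.0001,-0.002,0],"hand":0.0},{"angular":[0,0,0],"xyz":[-0.0001,-0.003,0],"hand":0.0},{"angular":[0,0,0],"xyz":[-0.0001,-0.004,0],"hand":0.0},{"angular":[0,0,0],"xyz":[-0.0001,-0.005,0],"hand":0.0},{"angular":[0,0,0],"xyz":[-0.0001,-0.006,0],"hand":0.0},{"angular":[0,0,0],"xyz":[-0.0001,-0.007,0],"hand":0.0}])

```text
t: 15.45
tcp_pos: [0.5499, 0.0067, 0.0321]
tool_rot: [3.136, 0.121, -0.002]
contact_force: [-1.1, -0.2, -1.9]
gripper_width: 0.0135
```

```bash
python3 st.py
```

```text
15.45 F [-1.09 -0.2  -1.87] M [-0.113 -0.106  0.013] 0.013519290190298003
hook tip nest [-1.35  6.44 13.43] tcp [0.54990179 0.0067115  0.03214807]
4.4227154964192 [-0.00108451 -0.0029103  -0.99999518]
```

Request:
jog_arm(increments=[{"angular":[0,0,0],"xyz":[0,-0.002,0],"hand":0.0},{"angular":[0,0,0],"xyz":[0.0,-0.004,0],"hand":0.0},{"angular":[0,0,0],"xyz":[0.0004,-0.007,0],"hand":0.0},{"angular":[0,0,0],"xyz":[0.0006,-0.01,0],"hand":0.0},{"angular":[0,0,0],"xyz":[0.0008,-0.013,0],"hand":0.0},{"angular":[0,0,0],"xyz":[0.001,-0.016,0],"hand":0.0},{"angular":[0,0,0],"xyz":[0.0012,-0.019,0],"hand":0.0},{"angular":[0,0,0],"xyz":[0.0013,-0.022,0],"hand":0.0},{"angular":[0,0,0],"xyz":[0.0013,-0.025,0],"hand":0.0},{"angular":[0,0,0],"xyz":[0.0013,-0.028,0],"hand":0.0},{"angular":[0,0,0],"xyz":[0.0013,-0.031,0],"hand":0.0},{"angular":[0,0,0],"xyz":[0.0013,-0.034,0],"hand":0.0},{"angular":[0,0,0],"xyz":[0.0013,-0.037,0],"hand":0.0},{"angular":[0,0,0],"xyz":[0.0013,-0.04,0],"hand":0.0}])

```text
t: 16.85
tcp_pos: [0.5481, 0.0469, 0.032]
tool_rot: [3.136, 0.121, -0.002]
contact_force: [0.6, -1.2, -0.9]
gripper_width: 0.0137
```

```bash
python3 st.py 10
```

```text
16.85 F [ 0.59 -1.17 -0.89] M [-0.153 -0.061 -0.02 ] 0.013681142422877797
hook tip nest [ 0.06 46.7  13.31] tcp [0.54812012 0.04694967 0.03203372]
4.425294488089007 [-0.00104617 -0.00289066 -0.99999527]
```

View pics/s10.png

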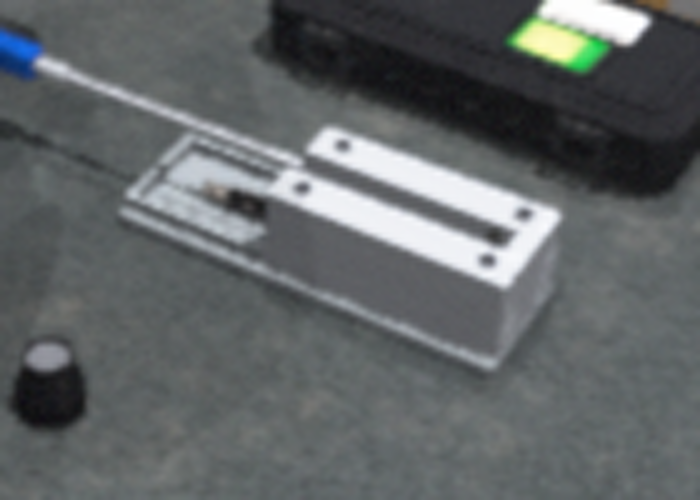

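The rod is coming out onto the tray, with its front end at about (210,187) in the crop. Another 15 mm should do.

Request:
jog_arm(increments=[{"angular":[0,0,0],"xyz":[0,-0.002,0],"hand":0.0},{"angular":[0,0,0],"xyz":[0,-0.004,0],"hand":0.0},{"angular":[0,0,0],"xyz":[0,-0.006,0],"hand":0.0},{"angular":[0,0,0],"xyz":[0,-0.008,0],"hand":0.0},{"angular":[0,0,0],"xyz":[0,-0.01,0],"hand":0.0},{"angular":[0,0,0],"xyz":[0,-0.012,0],"hand":0.0},{"angular":[0,0,0],"xyz":[0,-0.014,0],"hand":0.0},{"angular":[0,0,0],"xyz":[0,-0.015,0],"hand":0.0},{"angular":[0,0,0],"xyz":[0,-0.015,0],"hand":0.0},{"angular":[0,0,0],"xyz":[0,-0.015,0],"hand":0.0}])

```text
t: 17.95
tcp_pos: [0.5469, 0.0622, 0.032]
tool_rot: [3.137, 0.122, -0.002]
contact_force: [0.1, 0.1, -2.1]
gripper_width: 0.0135
```

```bash
python3 st.py 11; python3 -c "
import cv2
b=cv2.imread('pics/t11.png');a=cv2.imread('pics/s11.png');cv2.imwrite('pics/st11.png',cv2.resize(a[80:300,60:360],None,fx=2.4,fy=2.4))"
```

```text
17.95 F [ 0.13  0.14 -2.06] M [0.042 0.006 0.003] 0.013497297701899365
hook tip nest [ 0.2  62.03 13.24] tcp [0.5469111  0.06222785 0.03200461]
4.463161812397218 [-0.00105627 -0.00268625 -0.99999583]
```

View pics/st11.png

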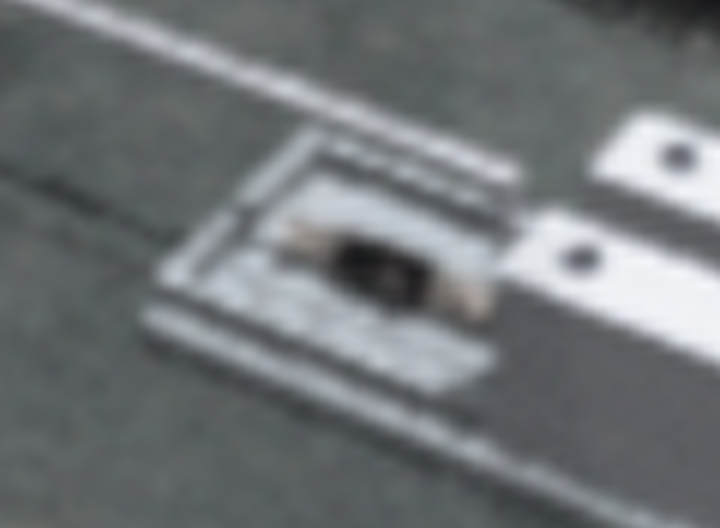

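View pics/t11.png

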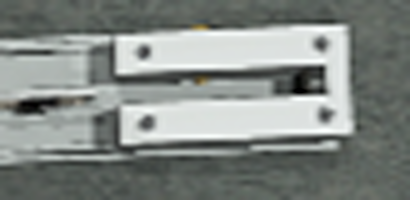

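```bash
python3 - <<'E'
from h import *
s=cam("scene");print(inv(ray(s,(298.7,232.5),.018)))
E
```

```text
[-3.72084651 88.87534072 18.        ]
```

Request:
jog_arm(increments=[{"angular":[0,0,0],"xyz":[0,0.001,0],"hand":0.0},{"angular":[0,0,0],"xyz":[0,0.0025,0],"hand":0.0},{"angular":[0,0,0],"xyz":[0,0.0025,-0.003],"hand":0.0},{"angular":[0,0,0],"xyz":[0,0.0025,-0.012],"hand":0.0},{"angular":[0,0,0],"xyz":[0,0.0025,-0.03],"hand":0.0},{"angular":[0,0,0],"xyz":[0,0.0025,-0.06],"hand":0.0},{"angular":[0,0,0],"xyz":[0,0.0025,-0.095],"hand":0.0},{"angular":[0,0,0],"xyz":[0,0.0025,-0.125],"hand":0.0},{"angular":[0,0,0],"xyz":[0,0.0025,-0.125],"hand":0.0},{"angular":[0,0,0],"xyz":[0,0.0025,-0.125],"hand":0.0}])

```text
t: 19.05
tcp_pos: [0.5475, 0.0599, 0.1578]
tool_rot: [3.136, 0.122, 0.001]
contact_force: [-0.2, -0.2, -2.0]
gripper_width: 0.0138
```

```bash
python3 st.py 12; python3 - <<'E'
from h import *
go([.4757,.1979,.16],-15.27)
go([.4757,.1979,.036],-15.27)
E
python3 -c "
import cv2
a=cv2.imread('pics/s12.png');cv2.imwrite('pics/st12.png',cv2.resize(a[80:300,60:360],None,fx=2.4,fy=2.4))"
```

```text
19.05 F [-0.2  -0.23 -2.  ] M [ 0.021 -0.094  0.026] 0.013755923371808773
hook tip nest [  0.56  59.69 139.14] tcp [0.54748629 0.05993219 0.15784927]
4.443724090728975 [ 5.48064971e-04 -2.85319956e-03 -9.99995779e-01]
xyz [-0.06   -0.1432 -0.0039] ang [0.036 0.022 3.945]
xyz [-0.0597 -0.1435  0.1201] ang [0.036 0.022 3.945]
```

View pics/st12.png

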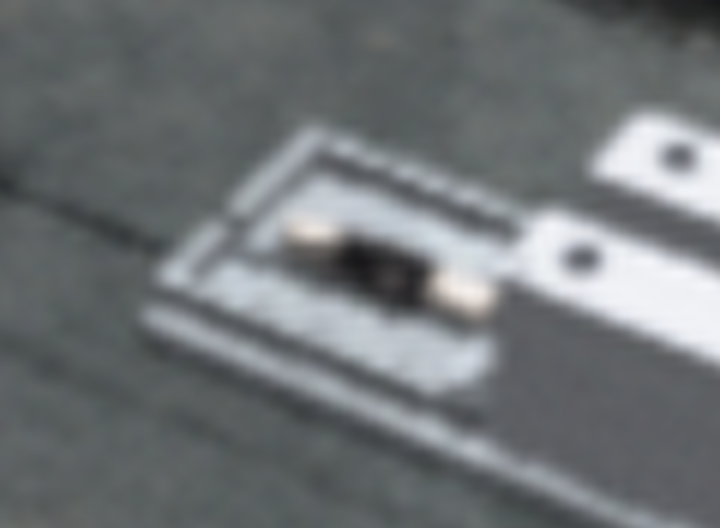

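The rod lies flat on the tray at about y=89 mm, x=-4 mm. Now I'll take the pick back over the stand.

Request:
jog_arm(increments=[{"angular":[0,0,0.8],"xyz":[-0.012,-0.03,-0.004],"hand":0.0},{"angular":[0,0,1.6],"xyz":[-0.024,-0.06,-0.004],"hand":0.0},{"angular":[0,0,2.4],"xyz":[-0.036,-0.09,-0.004],"hand":0.0},{"angular":[0.03,0.02,3.2],"xyz":[-0.048,-0.12,-0.004],"hand":0.0},{"angular":[0.036,0.022,3.945],"xyz":[-0.06,-0.143,-0.004],"hand":0.0},{"angular":[0.036,0.022,3.945],"xyz":[-0.06,-0.143,-0.004],"hand":0.0},{"angular":[0.036,0.022,3.945],"xyz":[-0.06,-0.143,-0.004],"hand":0.0},{"angular":[0.036,0.022,3.945],"xyz":[-0.06,-0.143,0.03],"hand":0.0},{"angular":[0.036,0.022,3.945],"xyz":[-0.06,-0.1435,0.06],"hand":0.0},{"angular":[0.036,0.022,3.945],"xyz":[-0.06,-0.1435,0.07],"hand":0.0},{"angular":[0.036,0.022,3.945],"xyz":[-0.06,-0.1435,0.07],"hand":0.0}])

```text
t: 20.25
tcp_pos: [0.4749, 0.197, 0.0848]
tool_rot: [3.112, -0.418, -0.004]
contact_force: [-0.4, 0.0, -0.7]
gripper_width: 0.0137
```

```bash
python3 - <<'E'
from h import *
o=bot.get_obs();print(o["t"],o["tcp_pos"],o["contact_force"])
go([.4757,.1979,.036],-15.27)
s=vision.capture("scene")[:,:,::-1]
cv2.imwrite("pics/w13.png",vision.capture("wrist")[:,:,::-1])
cv2.imwrite("pics/s13.png",cv2.resize(s[165:255,150:270],None,fx=6,fy=6,interpolation=cv2.INTER_CUBIC))
E
```

```text
20.25 [0.47494163 0.1969825  0.08476577] [-0.40792738  0.00545551 -0.71094726]
xyz [ 0.0006 -0.0012  0.0488] ang [ 0.02   0.03  -0.004]
```

View pics/w13.png

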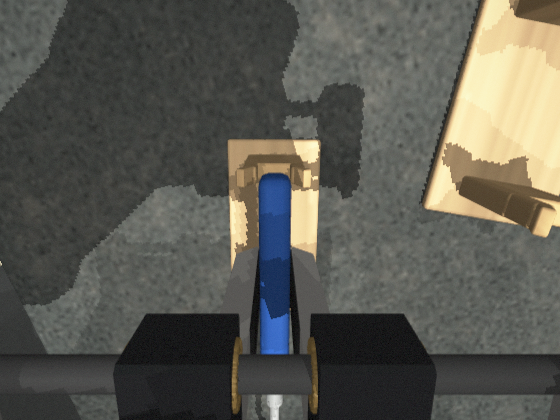

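View pics/s13.png

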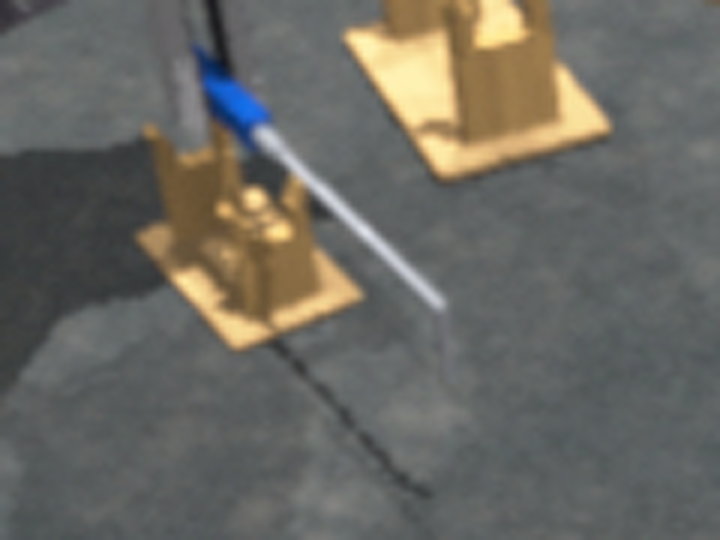

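Request:
jog_arm(increments=[{"angular":[0.02,0.03,0],"xyz":[0.0006,-0.0012,0.01],"hand":0.0},{"angular":[0.02,0.03,0],"xyz":[0.0006,-0.0012,0.02],"hand":0.0},{"angular":[0.02,0.03,0],"xyz":[0.0006,-0.0012,0.03],"hand":0.0},{"angular":[0.02,0.03,0],"xyz":[0.0006,-0.0012,0.038],"hand":0.0},{"angular":[0.02,0.03,0],"xyz":[0.0006,-0.0012,0.043],"hand":0.0},{"angular":[0.02,0.03,0],"xyz":[0.0006,-0.0012,0.046],"hand":0.0},{"angular":[0.02,0.03,0],"xyz":[0.0006,-0.0012,0.0485],"hand":0.0},{"angular":[0.02,0.03,0],"xyz":[0.0006,-0.0012,0.0485],"hand":0.0}])

```text
t: 21.15
tcp_pos: [0.477, 0.199, 0.0381]
tool_rot: [-3.112, 0.418, -0.005]
contact_force: [0.0, -0.4, -2.1]
gripper_width: 0.0137
```

```bash
python3 - <<'E'
from h import *
go([.4757,.1979,.0353],-15.27)
E
```

```text
xyz [-0.001   0.0014  0.0028] ang [-0.023 -0.031 -0.003]
```

Request:
jog_arm(increments=[{"angular":[-0.02,-0.03,0],"xyz":[-0.001,0.0014,0.001],"hand":0.0},{"angular":[-0.02,-0.03,0],"xyz":[-0.001,0.0014,0.002],"hand":0.0},{"angular":[-0.02,-0.03,0],"xyz":[-0.001,0.0014,0.0026],"hand":0.0},{"angular":[-0.02,-0.03,0],"xyz":[-0.001,0.0014,0.0026],"hand":0.0}])

```text
t: 21.55
tcp_pos: [0.4756, 0.1978, 0.0355]
tool_rot: [-3.113, 0.418, -0.0]
contact_force: [0.2, -0.4, -1.5]
gripper_width: 0.0139
```

Request:
jog_arm(increments=[{"angular":[0,0,0],"xyz":[0,0,0.0003],"hand":0.0},{"angular":[0,0,0],"xyz":[0,0,0.0003],"hand":0.018},{"angular":[0,0,0],"xyz":[0,0,0.0003],"hand":0.03},{"angular":[0,0,0],"xyz":[0,0,0.0003],"hand":0.06},{"angular":[0,0,0],"xyz":[0,0,0.0003],"hand":0.07},{"angular":[0,0,0],"xyz":[0,0,0.0003],"hand":0.07},{"angular":[0,0,0],"xyz":[0,0,0.0003],"hand":0.07},{"angular":[0,0,0],"xyz":[0,0,0.0003],"hand":0.07}])

```text
t: 22.35
tcp_pos: [0.4757, 0.1978, 0.0352]
tool_rot: [-3.113, 0.418, -0.0]
contact_force: [-0.5, 0.1, 0.0]
gripper_width: 0.0627
```

Request:
jog_arm(increments=[{"angular":[0,0,0],"xyz":[0,0,-0.015],"hand":0.07},{"angular":[0,0,0],"xyz":[0,0,-0.045],"hand":0.07},{"angular":[0,0,0],"xyz":[0,0,-0.075],"hand":0.07},{"angular":[0,0,0],"xyz":[0,0,-0.12],"hand":0.07},{"angular":[0,0,0],"xyz":[0,0,-0.16],"hand":0.07},{"angular":[0,0,0],"xyz":[0,0,-0.18],"hand":0.07},{"angular":[0,0,0],"xyz":[0,0,-0.18],"hand":0.07},{"angular":[0,0,0],"xyz":[0,0,-0.18],"hand":0.07}])

```text
t: 23.15
tcp_pos: [0.4756, 0.1978, 0.216]
tool_rot: [-3.113, 0.418, -0.002]
contact_force: [0.4, -0.6, -0.1]
gripper_width: 0.07
```

```bash
python3 - <<'E'
from h import *
o=bot.get_obs();print(o["t"],o["tcp_pos"],o["contact_force"],o["gripper_width"])
s=vision.capture("scene")[:,:,::-1]
cv2.imwrite("pics/w14.png",vision.capture("wrist")[:,:,::-1])
cv2.imwrite("pics/s14.png",cv2.resize(s[165:285,150:390],None,fx=3.2,fy=3.2,interpolation=cv2.INTER_CUBIC))
E
```

```text
23.15 [0.47558719 0.19777544 0.21600097] [ 0.36769178 -0.60502834 -0.12387226] 0.06997536488871176
```

View pics/w14.png

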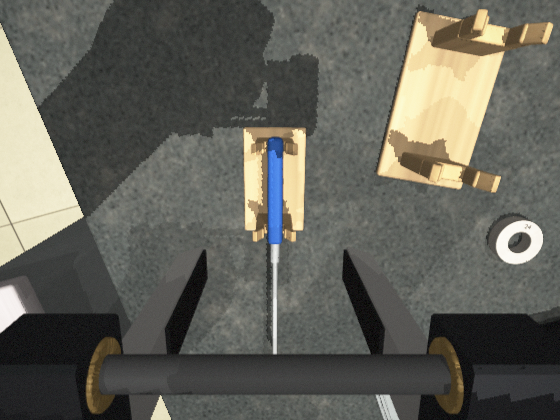

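View pics/s14.png

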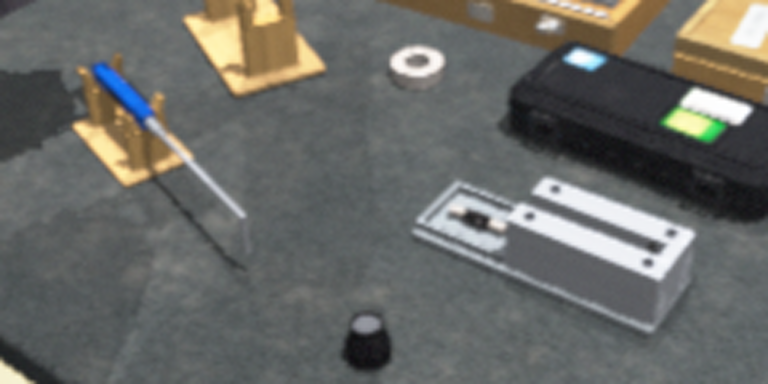

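The pick is seated level in the smaller stand, and the rod lies on the tray at about (478,218). The ring gauge and loupe are where they were. Handing in.

```bash
python3 -c "
from cell import job_done
print(job_done())"
```

```text
the job is handed in; nothing more can be done
None
```

I hooked the rod out of the slot onto the front tray, put the pick back in the smaller stand and handed the job in at about 23 s. No verdict is reported.

**What I did**
- **Measuring:** The wrist camera put the hook about 206 mm from the pick's origin. It put the gap behind the rod at about 15 mm.
- **Dragging:** I lowered the hook behind the rod without contact and drew the rod out slowly. The wrist force was 5–7 N until the rod passed the plunger, then close to zero. It was only read at the end of each call, so short peaks in between were not seen.
- **Putting back:** I lifted the pick clear and laid it down at the position I had gripped it from.

**Last checks**
- **Rod:** It lies flat on the tray, with its centre at about y = 89 mm and x = -4 mm of the block. This comes from the scene camera only, so allow roughly 3 mm.
- **Pick:** It sits level in both forks, and the gripper is clear above it.
- **Bystanders:** The ring gauge and loupe look unmoved. The bronze bush was not in the last pictures, but the arm never went near it after the start.

**Where measurements disagreed**
- The top camera read about 3–5 mm off from the wrist camera. The grip confirmed the wrist camera at the handle, so I used that.
- The fit of the nest's position left residuals of 2–4 pixels, about 2–4 mm. I worked from the rod-to-buffer gap measured directly instead.

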